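Fit the battery pack in the slide warmer's power box

ROBOT

A 7-joint arm with a two-finger parallel gripper is mounted at the origin on a cart in front of the work surface, level with it; the furniture and walls round the work are solid. World frame = base frame: x ahead of the robot, y to its left, z up, the work surface at z = 0. Lengths are in m, angles in rad, forces in N, time in s.
With the tool pointing down it reaches from about 0.425 to 0.925 m from the base axis. Payload 6.8 kg.
Tool frame: the origin (TCP) lies at the very end of the fingers, on their centre line; the grasp point (between the pads) lies 19 mm behind it; z points along the fingers, y is the line along which they close (so a half turn about z gives the same grasp; the last joint's range is limited). The gripper opens to 85 mm and grips with 20 to 120 N. Pads are 22 mm wide; open, the fingers measure 114 mm over their backs; the gripper's body (76 mm by 85 mm) begins 54 mm behind the grasp point. The pads swing forward as they close: fully open they stand 13 mm farther back than shut.
Start: joints at [-1.301, 0.477, 0.022, 1.555, -0.011, 1.109, -0.083], TCP at [0.249, 0.627, 0.194] pointing down, gripper open.
Joint ranges: [-2.96, 2.96], [-0.34, 2.1], [-1.41, 1.46], [0.24, 2.44], [-1.37, 4.51], [0.17, 1.92], [-2.96, 2.96]. Speed limits (rad/s): [2.39, 2.39, 3.14, 3.14, 3.14, 3.14, 3.14].

INTERFACE

Orientations are given as a unit quaternion [w, x, y, z].
In Python, from station import bot gives the robot as it stands.
- The arm moves only by the tool apply_moves, never from a script. Its argument "deltas" is a list of rows, each a list of 3 entries, a list of its own where there are three numbers: the closure, from 0 (fully open) to 1 (shut), then the shift along the tool's x, y, z in units of 0.2 m (1.0 is 0.2 m), then the turn about the tool's z in units of 2 pi rad (1.0 is 2 pi rad). A call has 1 to 12 rows; each row is the pose to reach, as a shift and turn from the pose commanded when the call began, along the tool's axes at that moment, turning the shorter way round; what a row does not reach only later rows make up. A row lasts 1/10 s, in which the tool goes at most 50 mm and 8.59 degrees, less where a joint would pass 70% of its speed; a pose out of reach is approached as far as the arm can. A call with a number of a shift or a turn outside -1 to 1 is refused whole. A call with a gripper value outside its range is refused whole. The fingers move at their own pace and stop on an object; "squeeze" is the grip in N (left out, the last holds). Time passes only in rows, so rows that repeat a pose let the fingers close. It gives the time, the measured TCP pose, the force, the opening and the grip force at its end, in the units of the state.
- bot.get_obs(): the state, without advancing time (a new reading comes with each control period).
- bot.read_camera(name): name is "scene" or "top" or "wrist"; returns a dict with "color" (384x512x3 uint8, red, green, blue), "intrinsics" (3x3 intrinsics, pixels), "k1" (the pictures are not rectified: a ray, as slopes to the right and down, at radius r is drawn at 1 + k1 r^2 times it, then the intrinsics apply), "pose" (4x4, takes a point from camera to world coordinates); the wrist camera has in their place "hand_eye" (4x4, takes a point from camera to tool coordinates, whose origin is the TCP and whose axes are the flange's). Camera axes: x right, y down, z forward; pixel columns grow to the right and rows downward; lengths in m; the calibration is good to about 2 mm. A picture is of the moment at which its call begins: read the wrist's pose just before it. There is no depth.
- bot.hand_in(): hands the job in; it is judged then, once.
Trained networks look in a picture, given as the dict that the camera call returned (one of the last four; its "shot" number tells which), for a name from the list of things; names that differ only in an ending like _2 or _b are one class to them, and where a whole thing is asked for, a point or a joint stands for the part that bears it (a point fixed in the world has none). Each returns a list of dicts, best first, with "confidence" (0 to 1); they miss things now and then, are a little off and sometimes report something else, mostly with a low value. They report only what shows in the picture. A call takes as long as a camera call.
- bot.look_for(picture, target): "point" ([x, y, z] in m, in world coordinates, good to about 4 mm: the middle of the surface that is visible of it).
The state is a dict: "t": time; "q": joint angles; "joint_vel": joint speeds; "joint_torque": joint torques, N m; "eef_pos": TCP position; "tool_rot": TCP orientation; "contact_force": force on the tool from outside, world axes, zero at the start; "torque": the same for the moment, N m; "gripper_width": opening from 0.0 (shut) to 1.0 (fully open); "grasp_force": force on a finger pad.
Only numpy, scipy, OpenCV 4.12 (cv2) and the standard library are available. Lean on these libraries where they do the work, as an engineer would, in place of code of your own. Each camera call takes 0.05 s, during which the arm holds its last target. There are 200 camera calls.

TASK

Fit the battery pack into the power box: lift the loose cover plate off its two pins and lay it flat on the bench, seat the pack fully down and square in the pocket inside the box with its nose in the notch, and put the cover back fully home over both pins. Only then throw the switch lever on the front of the box fully over to its other side. Leave the jars, cap, beaker and little coverslip box where they stand.

Things in the scene. Friction and masses are not known exactly. Their poses are not given: they have to be found in the camera images.
- power_box: Fixed grey metal box, 122 mm (its x) by 162 mm (its y) by 62 mm high, walls 5 mm, open on top under the cover. Origin: centre of its underside, on the bench; z up; its -x side, with the lever, faces roughly the robot. Inside, all beside the pocket is under 22 mm high, save a 16 mm square post in each corner, nearly as high as the rim
- box_pocket (a point): centre of the box's inner floor, 6 mm above the bench, axes as the box; the seated pack's origin lies here. The pocket round it is 84 mm (x) by 74 mm (y) inside, its walls 10 mm high with 45 degree lead-in slopes 5 mm high above; its -x wall has a notch 32 mm wide for the pack's nose, so the pack fits one way round only
- box_seat (a point): centre of the box's rim, 62 mm above the bench, axes as the box; the seated cover's origin lies here. Two steel pins, 8 mm thick, rise 14 mm above the rim at (x, y) = (48, 68) and (-48, -68) mm; their upper 8 mm taper to a 3 mm tip
- cover_plate: Loose aluminium plate, 122 mm (x) by 162 mm (y) by 5 mm, 0.25 kg, two 12 mm holes at (48, 68) and (-48, -68) mm; fits either way round. Origin: centre of its underside, z up. In its middle a black bar handle 70 mm long along x, 12 mm wide (y), top 37 mm above the underside, bar 14 mm thick, open gap of 18 mm below it. Starts on the box over the pins
- battery_pack: Loose white pack, 80 mm (x) by 70 mm (y) by 26 mm, 0.35 kg, a nose 24 mm wide and 18 mm high out of its -x side. Origin: centre of the underside of the 80 by 70 body, z up. On top a black bar handle 60 mm long along x, 12 mm wide (y), top 52 mm above the underside, bar 14 mm thick, 12 mm gap below. Starts flat on the bench, nose roughly towards the robot
- pack_nose (a point): middle of the front face of the pack's nose, 52 mm to -x of the pack's origin and 9 mm above its underside
- switch_lever (a joint): angle of the switch lever on the box's -x side: 0 = leaning 0.5 rad to the box's -y side (off; it starts at or near this), 1.0 = leaning 0.5 rad to its +y side (fully on). About 1 N at the tip moves it and it stays where it is left
- switch_lever_tip (a point): centre of the lever's black 26 mm ball, 75 mm from the pivot; shaft 10 mm thick. In the box's frame the pivot is at x -97, y 0, z 22 mm, its axis along x; the ball travels from y -36 to +36 mm at a height of 88 to 97 mm. The lever's block is 50 mm (x) by 70 mm (y) by 25 mm high
- jar_orange: glass staining jar with orange inside, 75 mm wide, 93 mm high, origin under its centre; bystander
- jar_purple: glass staining jar with purple inside, 75 mm wide, 93 mm high, origin under its centre; bystander
- cap_1: white screw cap, 61 mm wide, 16 mm high, origin under its centre; bystander
- coverslip_box: small clear box, 28 by 28 by 25 mm, origin under its centre; bystander
- beaker: small glass beaker, 60 mm wide, 70 mm high, origin under its centre; bystander. On the robot's left the bench is clear for the cover plate over x 0.43 to 0.65 m, y 0.17 to 0.38 m

How it is judged:
On the way, in this order (a step that is already met when the one before it is completed fails the run):
1. the cover plate lies flat on the bench, let go, clear of the box (height (world z) of cover_plate below 0.006 m and angle between cover_plate's own z axis and vertical below 0.06 rad and horizontal distance between cover_plate and power_box above 0.13 m and contact force between the fingers and cover_plate below 0.3 N), for 0.2 s.
2. the battery pack sits fully down and square in the pocket, nose in the notch, let go (horizontal distance between battery_pack and box_pocket below 0.005 m and z of battery_pack in the frame of box_pocket below 0.003 m and angle between battery_pack's own z axis and vertical below 0.06 rad and angle between the x axis of battery_pack and the x axis of power_box, either way round below 0.09 rad and x of pack_nose in the frame of box_pocket below -0.04 m and contact force between the fingers and battery_pack below 0.3 N), for 0.2 s.
3. the cover plate is back down over both pins with the pack inside, let go (all of step 2 and horizontal distance between cover_plate and box_seat below 0.006 m and z of cover_plate in the frame of box_seat below 0.003 m and angle between cover_plate's own z axis and vertical below 0.05 rad and angle between the x axis of cover_plate and the x axis of power_box, either way round below 0.09 rad and contact force between the fingers and cover_plate below 0.3 N), for 0.2 s.
4. the switch lever is over to the on side, with cover and pack in place (all of step 3 and value of joint switch_lever above 0.8 rad), for 0.1 s.
At the end, for the whole second after the job is handed in: Pack in the pocket, nose in the notch: 5 mm of centre, 3 mm of the floor, level to 0.06 rad, square to 0.09. Cover on the box: 6 mm of centre, 3 mm of the seat, level to 0.05 rad, square to 0.09. Lever past 0.8 rad. Both let go, at rest (all of step 4 and linear speed of each of cover_plate, battery_pack below 0.02 m/s); the robot touches nothing.
It fails at once if a bystander (jar, cap, coverslip box or beaker) is pushed more than 30 mm or tipped (distance of any of jar_orange, jar_purple, cap_1, coverslip_box, beaker from where it was at the start of the episode above 0.03 m or angle between any of jar_orange, jar_purple, cap_1, coverslip_box, beaker's own z axis and vertical above 0.5 rad).
It fails at once if the lever is thrown while the cover is off its seat (value of joint switch_lever above 0.8 rad and horizontal distance between cover_plate and power_box above 0.02 m).
It also fails if it takes over 72 s, if anything falls off the work surface, if the arm or the gripper's body presses on something with over 40 N, if the wrist force passes 120 N, or if a joint passes its speed limit or range.

## Working session

There is one attempt and no reset: what is moved stays moved. The work goes in short steps, Python scripts to look and compute and a tool call to move; the robot and the scene stay as the last step left them, time stands still between calls to the robot, and variables do not carry over. Pictures are saved under pics/ and viewed, at most 15 in all, crops included, and the job is handed in when it is done.

Besides the shell and the picture viewer there is one more tool, called by a JSON object that holds its "api" and its "payload". apply_moves: Moves the arm, as the interface text tells. Its arguments: {"type":"object","properties":{"deltas":{"type":"array","items":{"type":"array"}},"squeeze":{"type":"number"}},"required":["deltas"]}

```bash
ls; mkdir -p pics
cat > h.py <<'E'
import numpy as np, cv2
from station import bot
from scipy.spatial.transform import Rotation as R
def rot(q): return R.from_quat([q[1],q[2],q[3],q[0]])
def shot(name,fn=None):
    o=bot.get_obs(); p=bot.read_camera(name)
    if name=="wrist":
        T=np.eye(4);T[:3,:3]=rot(o["tool_rot"]).as_matrix();T[:3,3]=o["eef_pos"]
        p["P"]=T@np.array(p["hand_eye"])
    else: p["P"]=np.array(p["pose"])
    if fn: cv2.imwrite("pics/"+fn,p["color"][:,:,::-1])
    return p
def px2w(p,u,v,z):
    K=np.array(p["intrinsics"]);k=p["k1"]
    d=np.array([(u-K[0,2])/K[0,0],(v-K[1,2])/K[1,1]]);s=d.copy()
    for _ in range(20): s=d/(1+k*(s@s))
    r=p["P"][:3,:3]@np.array([s[0],s[1],1]);c=p["P"][:3,3]
    return c+r*(z-c[2])/r[2]
def w2px(p,w):
    K=np.array(p["intrinsics"]);c=p["P"][:3,:3].T@(np.asarray(w)-p["P"][:3,3])
    s=c[:2]/c[2];s=s*(1+p["k1"]*(s@s));return np.array([K[0,0]*s[0]+K[0,2],K[1,1]*s[1]+K[1,2]])
def delta(pos,yaw_now_to=0):
    o=bot.get_obs();return rot(o["tool_rot"]).inv().apply(np.array(pos)-o["eef_pos"])/0.2
E
python3 - <<'E'
from h import *
o=bot.get_obs();print(o); print(rot(o["tool_rot"]).as_matrix().round(3))
p=shot("top","top.png"); print(p["P"].round(3),p["intrinsics"],p["k1"])
for n in ["power_box","cover_plate","battery_pack","pack_nose","switch_lever_tip","jar_orange","jar_purple","cap_1","coverslip_box","beaker"]:
    r=bot.look_for(p,n); print(n,[(np.round(a["point"],3).tolist(),round(a["confidence"],2)) for a in r[:2]])
E
```

```text
pics
{'t': 0.0, 'q': array([-1.30109972,  0.47780309,  0.02234585,  1.55646803, -0.01148403,
        1.10929327, -0.08306659]), 'joint_vel': array([ 0.00118499, -0.00017807, -0.00038766, -0.00078435, -0.00053543,
       -0.00017985,  0.00084891]), 'joint_torque': array([-2.83004838e-04, -5.96442747e+01,  1.60804007e+00, -2.81188130e+01,
        1.25383178e-02,  9.26323322e-03,  3.42602482e-05]), 'eef_pos': array([0.24877086, 0.62676654, 0.1927169 ]), 'tool_rot': array([-9.66041294e-05,  1.87749063e-01,  9.82216595e-01, -9.16631998e-04]), 'contact_force': array([ 0.75622941, -0.47177683, -0.30991662]), 'torque': array([-0.00226274,  0.026569  , -0.04459444]), 'grasp_force': 0.0, 'gripper_width': 1.000540960555135}
[[-0.93   0.369 -0.001]
 [ 0.369  0.929 -0.002]
 [-0.    -0.002 -1.   ]]
[[-0.    -0.994  0.105  0.428]
 [-1.     0.002  0.019  0.03 ]
 [-0.019 -0.105 -0.994  1.374]
 [ 0.     0.     0.     1.   ]] [[374.44974464   0.         257.33137915]
 [  0.         374.44974464 192.42270689]
 [  0.           0.           1.        ]] -0.08640886151188497
power_box [([0.472, -0.258, 0.023], 0.81)]
cover_plate [([0.55, -0.275, 0.067], 0.83)]
battery_pack [([0.564, -0.037, 0.021], 0.57)]
pack_nose [([0.562, -0.034, 0.025], 0.82), ([0.551, -0.272, 0.067], 0.52)]
switch_lever_tip []
jar_orange [([0.75, -0.039, 0.043], 0.93)]
jar_purple [([0.738, -0.161, 0.059], 0.84)]
cap_1 []
coverslip_box [([0.362, 0.118, 0.026], 0.64)]
beaker [([0.578, 0.456, 0.034], 0.67), ([0.471, -0.256, 0.024], 0.19)]
```

View pics/top.png

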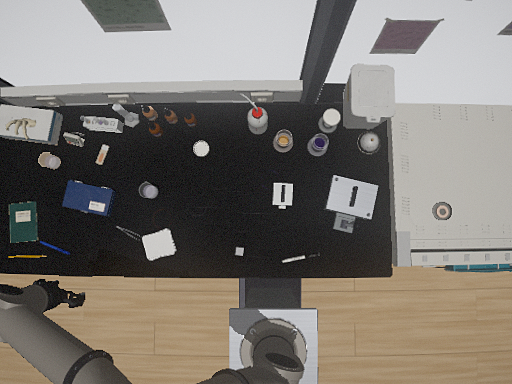

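The top view shows the box and cover at about (352,197), the pack at (283,194) with its nose toward the robot, the jars at (283,141) and (318,144), the coverslip box at (239,251), and clear bench on the left. The cap is probably at (201,148).

```bash
cat > seg.py <<'E'
from h import *
def quad(p,roi,thr,z,show=None):
    x0,y0,x1,y1=roi;g=cv2.cvtColor(p["color"],cv2.COLOR_RGB2GRAY)
    m=np.zeros_like(g);m[y0:y1,x0:x1]=(g[y0:y1,x0:x1]>thr)*255
    cs,_=cv2.findContours(m,cv2.RETR_EXTERNAL,cv2.CHAIN_APPROX_NONE)
    c=max(cs,key=cv2.contourArea)[:,0,:]
    w=np.array([px2w(p,u,v,z)[:2] for u,v in c]).astype(np.float32)
    (cx,cy),(a,b),ang=cv2.minAreaRect(w*1000)
    return cx/1000,cy/1000,a,b,ang
E
python3 - <<'E'
from seg import *
p=shot("top")
print(quad(p,(322,170,382,222),150,0.067)); print(quad(p,(265,175,300,215),150,0.026))
w=bot.read_camera("wrist");print(np.array(w["hand_eye"]).round(3),w["intrinsics"])
print([delta(x).round(3) for x in [(0.5,0.15,0.4),(0.50,-0.25,0.4)]])
c=p["color"][160:240,255:395,::-1];cv2.imwrite("pics/crop.png",cv2.resize(c,None,fx=5,fy=5,interpolation=cv2.INTER_CUBIC))
E
```

```text
(0.5514442138671874, -0.27684902954101565, 162.1234588623047, 122.23442077636719, 76.16935729980469)
(0.5597630615234375, -0.03520048904418945, 68.64833068847656, 90.97476196289062, 89.41435241699219)
[[ 0.001 -0.964 -0.267  0.067]
 [ 1.     0.001 -0.001  0.001]
 [ 0.001 -0.267  0.964 -0.181]
 [ 0.     0.     0.     1.   ]] [[278.13500605   0.         257.42790123]
 [  0.         278.13500605 188.9668298 ]
 [  0.           0.           1.        ]]
[array([-2.047, -1.756, -1.031]), array([-2.785, -3.614, -1.032])]
```

View pics/crop.png

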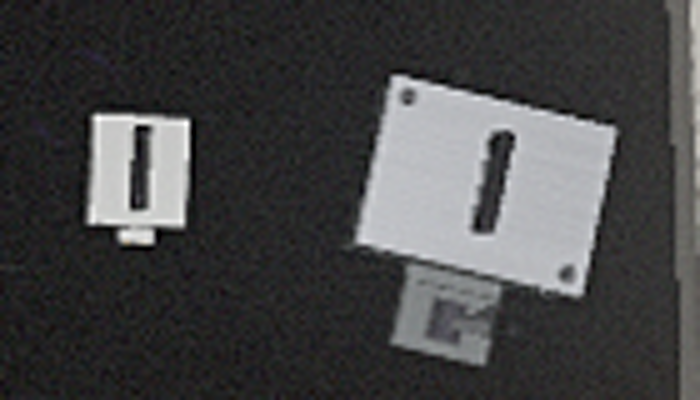

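{"api": "apply_moves", "payload": {"deltas": [[0, [-0.97, -0.42, -0.3], 0], [0, [-0.97, -0.42, -0.3], 0], [0, [-0.97, -0.42, -0.3], 0], [0, [-0.97, -0.42, -0.3], 0], [0, [-0.97, -0.42, -0.3], 0]]}}

```text
t: 1.15
eef_pos: [0.4038, 0.4733, 0.2557]
tool_rot: [0.002, 0.191, 0.981, 0.0]
contact_force: [1.5, -0.7, 0.9]
gripper_width: 1.001
grasp_force: 0.0
```

{"api": "apply_moves", "payload": {"deltas": [[0, [-1, -1, 0], 0], [0, [-1, -1, 0], 0], [0, [-1, -1, 0], 0], [0, [-1, -1, 0], 0], [0, [-1, -1, 0], 0], [0, [-1, -1, 0], 0]]}}

```text
t: 1.75
eef_pos: [0.5119, 0.2138, 0.2542]
tool_rot: [0.001, 0.19, 0.982, -0.0]
contact_force: [0.5, 0.1, 0.4]
gripper_width: 0.999
grasp_force: 0.0
```

{"api": "apply_moves", "payload": {"deltas": [[0, [-0.5, -1, 0], -0.0217], [0, [-0.5, -1, 0], -0.0217], [0, [-0.5, -1, 0], -0.0217], [0, [-0.5, -1, 0], -0.0217], [0, [-0.5, -1, 0], -0.0217], [0, [-0.5, -1, 0], -0.0217]]}}

```text
t: 2.35
eef_pos: [0.5296, -0.0097, 0.2542]
tool_rot: [0.001, 0.124, 0.992, -0.001]
contact_force: [0.4, 0.9, -0.0]
gripper_width: 1.0
grasp_force: 0.0
```

Run:
```python
from h import *
o=bot.get_obs();print(o["t"],o["eef_pos"],rot(o["tool_rot"]).as_matrix()[:2,:2].round(3),o["q"].round(2))
p=shot("wrist","w1.png")
for n in ["pack_nose","battery_pack"]:print(n,bot.look_for(p,n)[:2])
print(delta((.535,-.2758,.25)))
```

```text
2.35 [ 0.52961193 -0.00973226  0.25415866] [[-0.969  0.247]
 [ 0.247  0.969]] [-0.39  0.18  0.34  1.85 -0.06  1.13  1.29]
pack_nose [{'point': [0.5574, -0.0335, 0.0262], 'confidence': 0.59}]
battery_pack [{'point': [0.5593, -0.028, 0.0244], 'confidence': 0.64}]
[-0.35012873 -1.31648142  0.01751681]
```

View pics/w1.png

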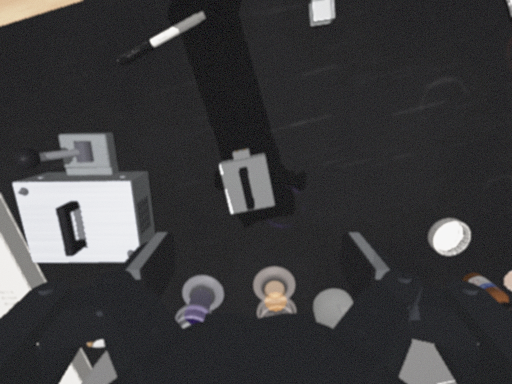

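The wrist view shows the pack at (247,182), with the box and cover at (85,215). The lever ball is at (28,158), leaning to box -y. Next I'll go over the cover.

{"api": "apply_moves", "payload": {"deltas": [[0, [-0.15, -0.65, 0], 0], [0, [-0.3, -1, 0], 0], [0, [-0.3, -1, 0], 0], [0, [-0.3, -1, 0], 0], [0, [-0.3, -1, 0], 0], [0, [-0.3, -1, 0], 0]]}}

```text
t: 3.1
eef_pos: [0.5403, -0.2136, 0.2535]
tool_rot: [-0.0, 0.121, 0.993, -0.0]
contact_force: [0.6, 0.5, 0.0]
gripper_width: 1.001
grasp_force: 0.0
```

{"api": "apply_moves", "payload": {"deltas": [[0, [0, -0.3, 0], 0], [0, [0, -0.3, 0], 0], [0, [0, -0.3, 0], 0]]}}

```text
t: 3.4
eef_pos: [0.5256, -0.2709, 0.2536]
tool_rot: [-0.0, 0.121, 0.993, 0.0]
contact_force: [-0.5, 0.1, 1.0]
gripper_width: 1.001
grasp_force: 0.0
```

Run:
```python
from seg import *
o=bot.get_obs();print(o["t"],o["eef_pos"],rot(o["tool_rot"]).as_matrix()[:2,:2].round(3),o["q"].round(2))
p=shot("wrist","w2.png")
for n in ["cover_plate","switch_lever_tip"]:print(n,bot.look_for(p,n)[:2])
# predicted corners
c=np.array([.5514,-.2768]);a=np.radians(-13.83);Rz=np.array([[np.cos(a),-np.sin(a)],[np.sin(a),np.cos(a)]])
for x,y,z in [(48,68,.067),(-48,-68,.067),(61,81,.067),(61,-81,.067),(-61,-81,.067),(-61,81,.067),(35,0,.099),(-35,0,.099)]:
    print((x,y),w2px(p,[*(c+Rz@np.array([x,y])/1000),z]).round(1))
```

```text
3.4 [ 0.52564502 -0.27091676  0.25361084] [[-0.971  0.239]
 [ 0.239  0.971]] [-0.01  0.31  0.48  1.72 -0.15  1.16  1.85]
cover_plate [{'point': [0.5462, -0.275, 0.0627], 'confidence': 0.57}]
switch_lever_tip [{'point': [0.4498, -0.2829, 0.0985], 'confidence': 0.92}]
(48, 68) [305.8 216.2]
(-48, -68) [205.9 147.7]
(61, 81) [314.5 224.8]
(61, -81) [200.5 224.7]
(-61, -81) [195.5 137.7]
(-61, 81) [319.7 137.8]
(35, 0) [257.5 215.6]
(-35, 0) [257.6 161.7]
```

View pics/w2.png

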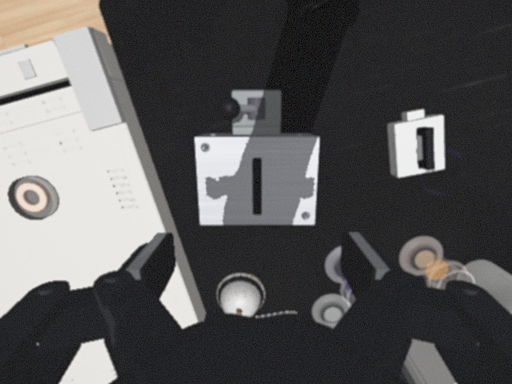

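The wrist view confirms the model: pins at (205,147) and (306,216), handle at x=257 over rows 158–214, all within about 2 px of prediction. I'll grasp the cover handle.

{"api": "apply_moves", "payload": {"deltas": [[0.3, [-0.13, 0, 0.2], 0], [0.3, [-0.13, 0, 0.45], 0], [0.3, [-0.13, 0, 0.65], 0], [0.3, [-0.13, 0, 0.8], 0], [0.3, [-0.13, 0, 0.89], 0], [0.3, [-0.13, 0, 0.89], 0], [1, [-0.13, 0, 0.89], 0], [1, [-0.13, 0, 0.89], 0], [1, [-0.13, 0, 0.89], 0], [1, [-0.13, 0, 0.89], 0], [1, [-0.13, 0, 0.89], 0], [1, [-0.13, 0, 0.89], 0]], "squeeze": 60}}

```text
t: 4.75
eef_pos: [0.551, -0.2778, 0.076]
tool_rot: [0.0, 0.121, 0.993, 0.0]
contact_force: [-0.9, -0.6, -0.4]
gripper_width: -0.003
grasp_force: 0.0
```

Run:
```python
from seg import *
p=shot("wrist","w3.png"); 
o=bot.get_obs();print(o["eef_pos"],o["gripper_width"],o["grasp_force"])
s=shot("scene","s3.png")
c=np.array([.5514,-.2768]);print(w2px(s,[.5514,-.2768,.09]))
u,v=w2px(s,[.5514,-.2768,.09]).astype(int)
a=cv2.resize(s["color"][max(0,v-70):v+70,max(0,u-80):u+80,::-1],None,fx=3.5,fy=3.5)
b=p["color"][:,:,::-1]
cv2.imwrite("pics/m3.png",cv2.resize(np.hstack([b[:280,100:420],cv2.resize(a,(320,280))]),(800,350)))
```

```text
[ 0.55097994 -0.2777717   0.07586826] 0.0009687541195721943 0.0
[293.98234545 159.89972554]
```

View pics/m3.png

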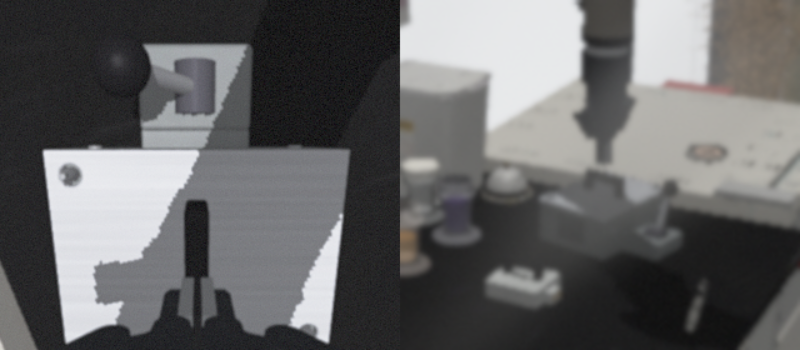

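The scene crop shows the shut fingertips about at (603,160), apparently just above the handle at (600,180). I'll check this against the projection.

Run:
```python
from seg import *
p=shot("wrist");s=shot("scene"); o=bot.get_obs()
c=np.array([.5514,-.2768]);a=np.radians(-13.83);Rz=np.array([[np.cos(a),-np.sin(a)],[np.sin(a),np.cos(a)]])
Q={"tcp":o["eef_pos"],"gp":o["eef_pos"]+[0,0,.019]}
for x,y,z in [(35,0,.099),(-35,0,.099),(35,0,.067),(-35,0,.067),(-35,6,.099),(-61,81,.067),(-61,-81,.067),(-97,-36,.088)]: Q[(x,y,z)]=np.array([*(c+Rz@np.array([x,y])/1000),z])
for k,q in Q.items(): print(k,w2px(p,q).round(1),w2px(s,q).round(1))
print(s["P"][:3,3])
x,y=w2px(s,Q["tcp"]).astype(int)
b=cv2.resize(s["color"][y-40:y+35,x-45:x+55,::-1],(800,600),interpolation=cv2.INTER_CUBIC)
for k,q in Q.items():
    u,v=(w2px(s,q)-[x-45,y-40]+.5)*8; cv2.circle(b,(int(u),int(v)),4,(0,0,255) if k in("tcp","gp") else (0,255,0),-1)
cv2.imwrite("pics/m4.png",b)
```

```text
tcp [257.  212.4] [294.1 163.4]
gp [256.9 223. ] [294.2 158.7]
(35, 0, 0.099) [258.4 276.6] [286.7 155.6]
(-35, 0, 0.099) [258.6 169.7] [301.6 159.8]
(35, 0, 0.067) [258.3 252.4] [286.5 163.4]
(-35, 0, 0.067) [258.5 160.4] [301.3 167.8]
(-35, 6, 0.099) [269.  169.7] [300.6 160.2]
(-61, 81, 0.067) [380.7 121.7] [293.7 175.8]
(-61, -81, 0.067) [136.4 121.5] [319.3 163.5]
(-97, -36, 0.088) [194.   56.2] [320.8 163.8]
[-0.10908043  1.30030311  0.73673147]
```

View pics/m4.png

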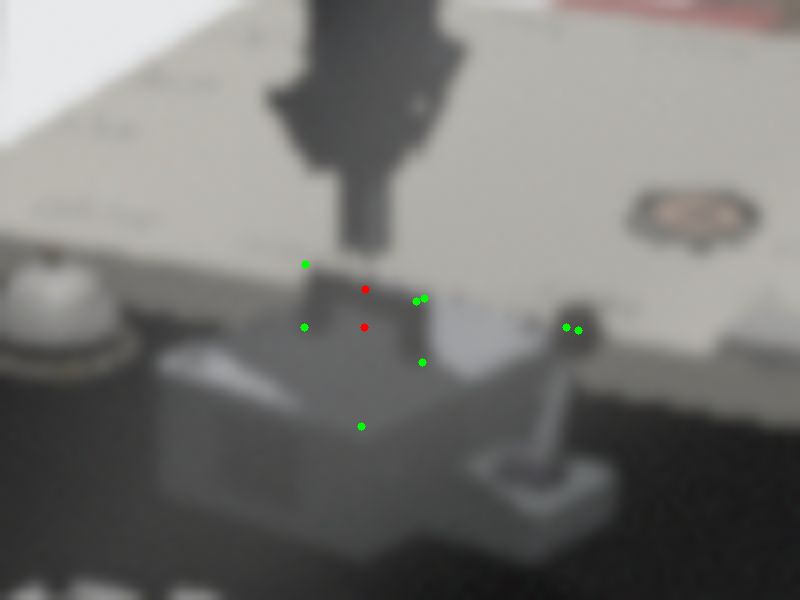

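The fingertips are visibly about 35 mm short of the reported TCP: the tip is at z≈0.113 and the handle top at 0.099. The gripper also shut on nothing. I'll open, go about 33 mm lower, and regrip.

{"api": "apply_moves", "payload": {"deltas": [[0.3, [0, 0, 0], 0], [0.3, [0, 0, 0], 0], [0.3, [0, 0, 0], 0], [0.3, [0, 0, 0.05], 0], [0.3, [0, 0, 0.1], 0], [0.3, [0, 0, 0.14], 0], [0.3, [0, 0, 0.165], 0], [0.3, [0, 0, 0.165], 0]]}}

```text
t: 5.75
eef_pos: [0.5502, -0.2773, 0.0414]
tool_rot: [-0.001, 0.12, 0.993, 0.0]
contact_force: [-0.2, -0.1, -1.0]
gripper_width: 0.7
grasp_force: 0.0
```

{"api": "apply_moves", "payload": {"deltas": [[1, [0, 0, 0], 0], [1, [0, 0, 0], 0], [1, [0, 0, 0], 0], [1, [0, 0, 0], 0], [1, [0, 0, 0], 0], [1, [0, 0, 0], 0]]}}

```text
t: 6.35
eef_pos: [0.5513, -0.2779, 0.0433]
tool_rot: [0.0, 0.12, 0.993, -0.0]
contact_force: [-0.7, 0.9, 6.2]
gripper_width: 0.123
grasp_force: 60.4
```

{"api": "apply_moves", "payload": {"deltas": [[1, [0, 0, -0.04], 0], [1, [0, 0, -0.1], 0], [1, [0, 0, -0.2], 0], [1, [0, 0, -0.4], 0], [1, [0, 0, -0.6], 0], [1, [0, 0, -0.6], 0], [1, [0, 0, -0.6], 0]]}}

```text
t: 7.05
eef_pos: [0.5513, -0.2777, 0.1639]
tool_rot: [0.001, 0.12, 0.993, -0.0]
contact_force: [-0.5, -0.5, -3.8]
gripper_width: 0.123
grasp_force: 59.5
```

Run:
```python
from seg import *
o=bot.get_obs();print(o["t"],o["eef_pos"],o["grasp_force"],o["gripper_width"],o["contact_force"],rot(o["tool_rot"]).as_matrix()[:2,:2].round(3))
p=shot("wrist","w5.png");s=shot("scene")
x,y=w2px(s,o["eef_pos"]).astype(int)
b=cv2.resize(s["color"][y-60:y+60,x-60:x+60,::-1],(384,384),interpolation=cv2.INTER_CUBIC)
cv2.imwrite("pics/m5.png",cv2.resize(np.hstack([b,p["color"][:,:,::-1]]),(800,343)))
print(delta((.54,.275,.2)))
```

```text
7.05 [ 0.5512932  -0.27774714  0.16386715] 59.469282031059265 0.1228639364063384 [-0.53293615 -0.47953375 -3.8191708 ] [[-0.971  0.239]
 [ 0.239  0.971]]
[ 0.70781325  2.66784901 -0.18907143]
```

View pics/m5.png

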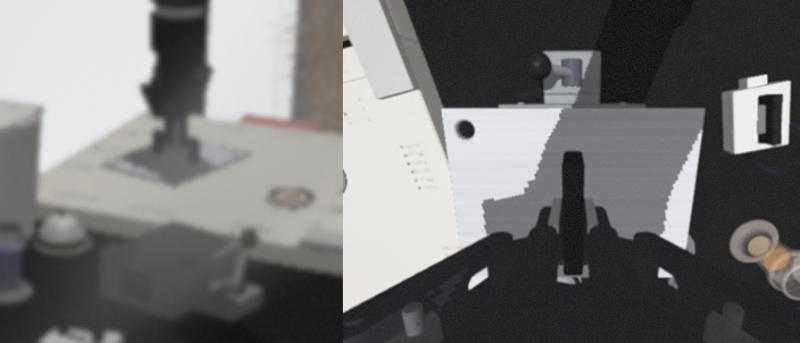

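The cover is level in the grip (handle at (572,152–275), plate in view) and clear of the pins. I'll carry it to the left.

{"api": "apply_moves", "payload": {"deltas": [[1, [0.06, 0.2, 0], 0], [1, [0.12, 0.45, 0], 0], [1, [0.18, 0.7, 0], 0], [1, [0.24, 0.9, 0], 0], [1, [0.24, 0.9, 0], 0]]}}

```text
t: 7.65
eef_pos: [0.5463, -0.0825, 0.1606]
tool_rot: [-0.002, 0.115, 0.993, 0.002]
contact_force: [0.3, 0.2, -3.2]
gripper_width: 0.125
grasp_force: 59.6
```

{"api": "apply_moves", "payload": {"deltas": [[1, [0.06, 0.2, 0], 0], [1, [0.12, 0.45, 0], 0], [1, [0.18, 0.7, 0], 0], [1, [0.24, 0.9, 0], 0], [1, [0.24, 0.9, 0], 0]]}}

```text
t: 8.15
eef_pos: [0.542, 0.1033, 0.1609]
tool_rot: [-0.002, 0.115, 0.993, 0.001]
contact_force: [0.9, 0.1, -2.4]
gripper_width: 0.122
grasp_force: 59.7
```

{"api": "apply_moves", "payload": {"deltas": [[1, [0.06, 0.2, 0], 0], [1, [0.12, 0.45, 0], 0], [1, [0.18, 0.7, 0], -0.015], [1, [0.22, 0.87, 0], -0.03], [1, [0.22, 0.87, 0], -0.038], [1, [0.22, 0.87, 0], -0.038], [1, [0.22, 0.87, 0.3], -0.038], [1, [0.22, 0.87, 0.5], -0.038], [1, [0.22, 0.87, 0.6], -0.038], [1, [0.22, 0.87, 0.7], -0.038], [1, [0.22, 0.87, 0.7], -0.038]]}}

```text
t: 9.25
eef_pos: [0.5404, 0.2706, 0.0192]
tool_rot: [-0.003, 0.003, 1.0, -0.002]
contact_force: [-1.7, -0.1, -2.7]
gripper_width: 0.122
grasp_force: 59.7
```

{"api": "apply_moves", "payload": {"deltas": [[1, [0, 0, 0.06], 0], [1, [0, 0, 0.12], 0], [1, [0, 0, 0.16], 0], [1, [0, 0, 0.18], 0], [1, [0, 0, 0.18], 0]]}}

```text
t: 9.75
eef_pos: [0.5424, 0.2741, -0.0138]
tool_rot: [-0.0, 0.001, 1.0, -0.0]
contact_force: [0.4, -0.0, -2.6]
gripper_width: 0.126
grasp_force: 59.7
```

{"api": "apply_moves", "payload": {"deltas": [[1, [0, 0, 0.01], 0], [1, [0, 0, 0.02], 0], [1, [0, 0, 0.03], 0], [1, [0, 0, 0.03], 0]]}}

```text
t: 10.15
eef_pos: [0.5429, 0.2745, -0.0187]
tool_rot: [0.0, 0.001, 1.0, 0.0]
contact_force: [-1.9, -0.1, 2.7]
gripper_width: 0.123
grasp_force: 60.3
```

{"api": "apply_moves", "payload": {"deltas": [[0.3, [0, 0, 0], 0], [0.3, [0, 0, 0], 0], [0.3, [0, 0, 0], 0], [0.3, [0, 0, -0.15], 0], [0.3, [0, 0, -0.4], 0], [0.3, [0, 0, -0.65], 0], [0.3, [0, 0, -0.9], 0], [0, [0, -0.2, -1], 0], [0, [0, -0.45, -1], 0], [0, [0, -0.7, -1], 0], [0, [0, -0.9, -1], 0], [0, [0, -0.9, -1], 0]]}}

```text
t: 11.35
eef_pos: [0.5423, 0.0866, 0.1812]
tool_rot: [0.0, 0.006, 1.0, -0.001]
contact_force: [-0.0, 0.7, 0.6]
gripper_width: 1.003
grasp_force: 0.0
```

{"api": "apply_moves", "payload": {"deltas": [[0, [0.1, -0.3, -0.1], 0], [0, [0.1, -0.65, -0.1], 0], [0, [0.1, -0.65, -0.1], 0], [0, [0.1, -0.65, -0.1], 0], [0, [0.1, -0.65, -0.1], 0]]}}

```text
t: 11.85
eef_pos: [0.522, -0.0359, 0.2009]
tool_rot: [0.0, 0.002, 1.0, 0.0]
contact_force: [0.0, 0.4, -0.5]
gripper_width: 0.999
grasp_force: 0.0
```

Run:
```python
from seg import *
o=bot.get_obs();print(o["t"],o["eef_pos"],rot(o["tool_rot"]).as_matrix()[:2,:2].round(3),o["q"].round(2))
p=shot("wrist","w6.png")
c=np.array([.562,-.035])
b=cv2.resize(p["color"][110:260,170:370,::-1],(800,600),interpolation=cv2.INTER_CUBIC)
for x,y,z in [(40,35,.026),(40,-35,.026),(-40,-35,.026),(-40,35,.026),(-52,0,.018),(30,0,.052),(-30,0,.052)]:
    q=w2px(p,[*(c+np.array([x,y])/1000),z]);print((x,y),q.round(1)); u,v=(q-[170,110]+.5)*4;cv2.circle(b,(int(u),int(v)),4,(0,0,255),-1)
cv2.imwrite("pics/m6.png",b)
t=shot("top"); print(bot.look_for(t,"cover_plate")[:2])
```

```text
11.85 [ 0.5219665  -0.03588141  0.20086728] [[-1.     0.004]
 [ 0.004  1.   ]] [-0.38  0.22  0.39  1.93 -0.1   1.01  1.62]
(40, 35) [283.7 222.9]
(40, -35) [232.7 223. ]
(-40, -35) [231.  165.6]
(-40, 35) [285.  165.4]
(-52, 0) [257.9 155.3]
(30, 0) [258.2 223.5]
(-30, 0) [258.1 177.6]
[{'point': [0.5439, 0.2718, 0.0043], 'confidence': 0.63}]
```

View pics/m6.png

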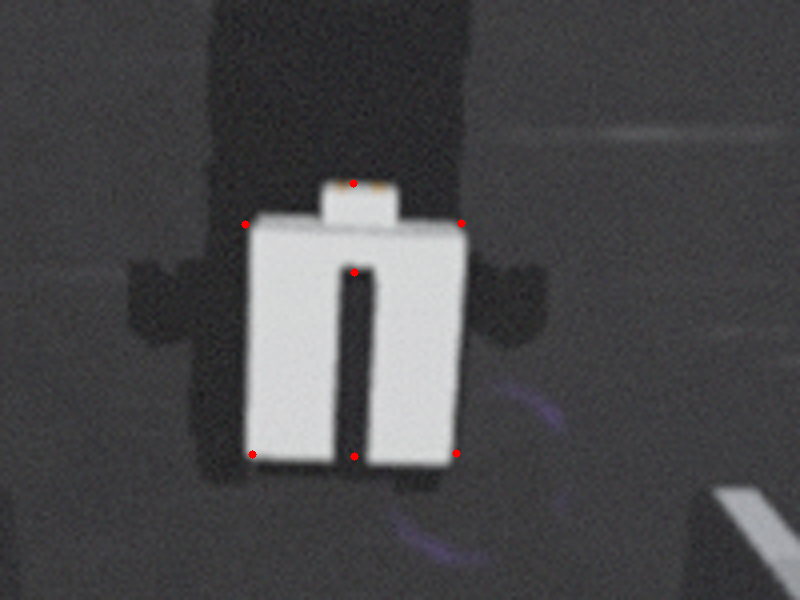

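The red predicted corners match within 2–3 px. The pack is at about (0.565,-0.035) with yaw about -2°, and the cover lies at (0.543,0.273). I'll grasp the pack handle.

{"api": "apply_moves", "payload": {"deltas": [[0.3, [-0.1, 0, 0.2], 0], [0.3, [-0.215, 0, 0.4], 0.0055], [0.3, [-0.215, 0, 0.6], 0.0055], [0.3, [-0.215, 0, 0.75], 0.0055], [0.3, [-0.215, 0, 0.88], 0.0055], [0.3, [-0.215, 0, 0.95], 0.0055], [0.3, [-0.215, 0, 0.98], 0.0055], [0.3, [-0.215, 0, 0.98], 0.0055]]}}

```text
t: 12.8
eef_pos: [0.5649, -0.0352, 0.0045]
tool_rot: [-0.0, 0.018, 1.0, 0.0]
contact_force: [0.2, -0.3, 0.8]
gripper_width: 0.702
grasp_force: 0.0
```

{"api": "apply_moves", "payload": {"deltas": [[1, [0, 0, 0], 0], [1, [0, 0, 0], 0], [1, [0, 0, 0], 0], [1, [0, 0, 0], 0], [1, [0, 0, 0], 0]], "squeeze": 70}}

```text
t: 13.3
eef_pos: [0.5655, -0.0356, 0.0058]
tool_rot: [0.001, 0.019, 1.0, 0.0]
contact_force: [-0.9, 0.9, 5.2]
gripper_width: 0.112
grasp_force: 68.9
```

{"api": "apply_moves", "payload": {"deltas": [[1, [0, 0, -0.1], 0], [1, [0, 0, -0.3], 0], [1, [0, 0, -0.55], 0], [1, [0, 0, -0.75], 0], [1, [0, -0.2, -0.75], 0], [1, [0, -0.45, -0.75], 0.01], [1, [0, -0.7, -0.75], 0.02], [1, [0, -0.9, -0.75], 0.0323], [1, [0.02, -1, -0.75], 0.0323], [1, [0.02, -1, -0.75], 0.0323], [1, [0.02, -1, -0.75], 0.0323]]}}

```text
t: 14.4
eef_pos: [0.5526, -0.2353, 0.1542]
tool_rot: [-0.001, 0.12, 0.993, 0.0]
contact_force: [0.0, 0.9, -4.4]
gripper_width: 0.117
grasp_force: 69.3
```

Run:
```python
from h import *
o=bot.get_obs();print(o["t"],o["eef_pos"],o["tool_rot"],o["contact_force"],o["grasp_force"])
print(delta((.5514,-.2768,.1)))
```

```text
14.4 [ 0.55262384 -0.23529263  0.15416837] [-6.44598515e-04  1.20292327e-01  9.92738233e-01  3.75939513e-04] [ 0.00773147  0.8696823  -4.36553118] 69.25380349159241
[-0.04399653 -0.20315224  0.27066174]
```

{"api": "apply_moves", "payload": {"deltas": [[1, [-0.044, -0.203, 0], 0], [1, [-0.044, -0.203, 0], 0], [1, [-0.044, -0.203, 0], 0], [1, [-0.044, -0.203, 0], 0]]}}

```text
t: 14.8
eef_pos: [0.5527, -0.2747, 0.1543]
tool_rot: [-0.0, 0.119, 0.993, 0.001]
contact_force: [-0.4, 0.7, -4.0]
gripper_width: 0.114
grasp_force: 69.4
```

Run:
```python
from h import *
o=bot.get_obs();print(o["t"],o["eef_pos"],o["tool_rot"])
p=shot("wrist","w7.png")
def M(c,deg):
    a=np.radians(deg);return lambda x,y,z:[*(np.array(c)+np.array([[np.cos(a),-np.sin(a)],[np.sin(a),np.cos(a)]])@np.array([x,y])/1000),z]
B=M((.5514,-.2768),-13.83);zb=o["eef_pos"][2]-.0058;P=M(o["eef_pos"][:2],-13.83)
u0,v0,w,h,f=120,85,270,200,2.95
b=cv2.resize(p["color"][v0:v0+h,u0:u0+w,::-1],None,fx=f,fy=f,interpolation=cv2.INTER_CUBIC)
def d(q,col):
    t=w2px(p,q);u,v=(t-[u0,v0]+.5)*f;cv2.circle(b,(int(u),int(v)),3,col,-1);print(t.round(1),int(u),int(v))
for x,y,z in [(-61,81,.062),(-61,-81,.062),(61,81,.062),(61,-81,.062),(48,68,.076),(-48,-68,.076)]:d(B(x,y,z),(0,0,255))
for x,y,z in [(-40,35,.026),(-40,-35,.026),(40,35,.026),(40,-35,.026),(-52,12,.018),(-52,-12,.018)]:d(P(x,y,z+zb),(0,255,0))
cv2.imwrite("pics/m7.png",b)
```

```text
14.8 [ 0.55274356 -0.27472263  0.15427949] [-3.13090112e-04  1.18571148e-01  9.92945204e-01  7.78701118e-04]
[339.9 118. ] 650 98
[169.7 117.2] 148 96
[330.4 235.8] 622 446
[178.7 235.2] 174 444
[322.  229.9] 597 428
[180.4 132.2] 179 140
[317.3 160.1] 583 222
[197.  159.5] 228 221
[309.8 280.5] 561 578
[203.5 280.1] 247 577
[277.3 137.8] 465 157
[237.2 137.6] 347 156
```

View pics/m7.png

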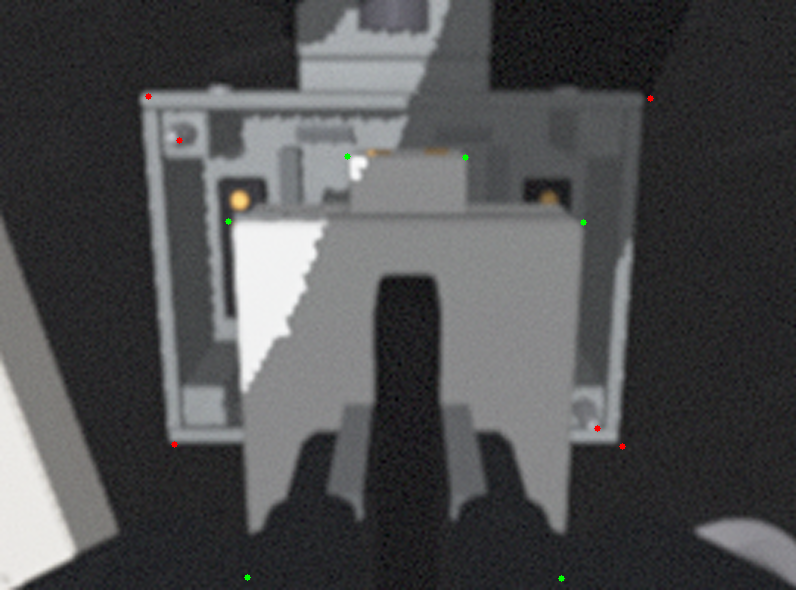

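In the image the box rim corners at (142,93), (645,94), (169,442) and (620,440) sit about 1.3 mm towards -x and -y of the prediction. The pack is square and nearly centred, so I'll apply a small correction and lower it.

{"api": "apply_moves", "payload": {"deltas": [[1, [0.003, -0.008, 0], 0], [1, [0.003, -0.008, 0.1], 0], [1, [0.003, -0.008, 0.25], 0], [1, [0.003, -0.008, 0.4], 0], [1, [0.003, -0.008, 0.5], 0], [1, [0.003, -0.008, 0.58], 0], [1, [0.003, -0.008, 0.6], 0], [1, [0.003, -0.008, 0.6], 0]]}}

```text
t: 15.65
eef_pos: [0.5514, -0.2782, 0.0346]
tool_rot: [-0.0, 0.12, 0.993, 0.0]
contact_force: [-0.2, -0.5, -3.8]
gripper_width: 0.11
grasp_force: 69.4
```

{"api": "apply_moves", "payload": {"deltas": [[1, [0, 0, 0.02], 0], [1, [0, 0, 0.04], 0], [1, [0, 0, 0.06], 0], [1, [0, 0, 0.08], 0], [1, [0, 0, 0.08], 0]]}}

```text
t: 16.15
eef_pos: [0.5509, -0.2782, 0.0181]
tool_rot: [-0.0, 0.12, 0.993, 0.0]
contact_force: [-0.8, -0.5, -4.7]
gripper_width: 0.115
grasp_force: 69.4
```

No contact force, and the pack is already below the wall tops. Continuing down.

{"api": "apply_moves", "payload": {"deltas": [[1, [0, 0, 0.01], 0], [1, [0, 0, 0.02], 0], [1, [0, 0, 0.03], 0], [1, [0, 0, 0.034], 0], [1, [0, 0, 0.034], 0]]}}

```text
t: 16.65
eef_pos: [0.5513, -0.2784, 0.0119]
tool_rot: [-0.0, 0.12, 0.993, 0.0]
contact_force: [0.7, 0.0, -3.5]
gripper_width: 0.114
grasp_force: 69.5
```

{"api": "apply_moves", "payload": {"deltas": [[1, [0, 0, 0.006], 0], [1, [0, 0, 0.012], 0], [1, [0, 0, 0.012], 0]]}}

```text
t: 16.95
eef_pos: [0.5515, -0.2784, 0.0118]
tool_rot: [0.0, 0.12, 0.993, 0.001]
contact_force: [-7.1, 5.3, 17.9]
gripper_width: 0.109
grasp_force: 72.1
```

{"api": "apply_moves", "payload": {"deltas": [[0.5, [0, 0, -0.01], 0], [0.5, [0, 0, -0.01], 0], [0.5, [0, 0, -0.01], 0], [0.5, [0, 0, -0.1], 0], [0.5, [0, 0, -0.3], 0], [0.5, [0, 0, -0.55], 0], [0.5, [0, 0, -0.8], 0], [0.3, [0.15, 0, -0.95], 0], [0.3, [0.15, 0, -0.95], 0], [0.3, [0.15, 0, -0.95], 0]]}}

```text
t: 17.95
eef_pos: [0.5224, -0.2713, 0.2]
tool_rot: [0.001, 0.12, 0.993, 0.0]
contact_force: [0.3, -0.1, -0.4]
gripper_width: 0.699
grasp_force: 0.0
```

Run:
```python
from h import *
p0=shot("wrist");o=bot.get_obs();p=shot("wrist");print(o["t"],o["eef_pos"],o["tool_rot"])
def M(c,deg):
    a=np.radians(deg);return lambda x,y,z:[*(np.array(c)+np.array([[np.cos(a),-np.sin(a)],[np.sin(a),np.cos(a)]])@np.array([x,y])/1000),z]
B=M((.5505,-.2776),-13.83)
u0,v0,w,h,f=170,110,180,150,4
b=cv2.resize(p["color"][v0:v0+h,u0:u0+w,::-1],None,fx=f,fy=f,interpolation=cv2.INTER_CUBIC)
def d(q,col):
    t=w2px(p,q);u,v=(t-[u0,v0]+.5)*f;cv2.circle(b,(int(u),int(v)),3,col,-1);print(int(u),int(v))
for x,y,z in [(-61,81,.062),(-61,-81,.062),(61,81,.062),(61,-81,.062)]:d(B(x,y,z),(0,0,255))
for x,y,z in [(-40,35,.032),(-40,-35,.032),(40,35,.032),(40,-35,.032),(-52,12,.024),(-52,-12,.024)]:d(B(x,y,z),(0,255,0))
cv2.imwrite("pics/m8.png",b)
print(delta((.5424,.2744,.2)))
```

```text
18.0 [ 0.52223522 -0.27078266  0.19874096] [-2.18935957e-04  1.19613060e-01  9.92820525e-01  2.69097251e-04]
637 138
65 137
609 531
91 530
462 195
239 194
455 433
245 432
389 153
313 153
[ 0.54814626  2.6712915  -0.0075884 ]
```

View pics/m8.png

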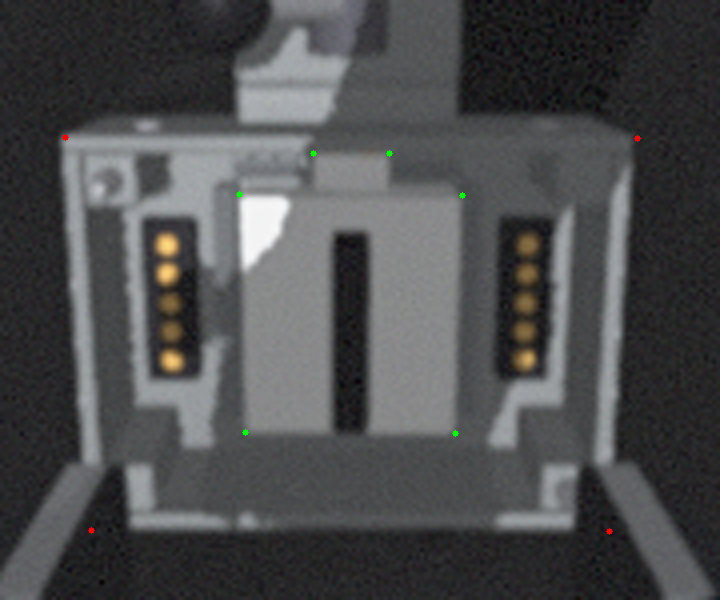

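The pack is seated: its corners at (239,195), (462,196), (245,432) and (455,432) coincide with the prediction, and the nose is in the notch at (350,155). Now I'll fetch the cover.

{"api": "apply_moves", "payload": {"deltas": [[0.3, [0.06, 0.25, 0], 0], [0.3, [0.12, 0.5, 0], 0], [0.3, [0.18, 0.75, 0], 0], [0.3, [0.2, 1, 0], 0], [0.3, [0.2, 1, 0], 0]]}}

```text
t: 18.55
eef_pos: [0.5316, -0.059, 0.1975]
tool_rot: [-0.002, 0.114, 0.993, 0.001]
contact_force: [-0.4, -0.5, 0.8]
gripper_width: 0.699
grasp_force: 0.0
```

{"api": "apply_moves", "payload": {"deltas": [[0.3, [0.06, 0.25, 0], 0], [0.3, [0.12, 0.5, 0], 0], [0.3, [0.18, 0.75, 0], 0], [0.3, [0.2, 1, 0], 0], [0.3, [0.2, 1, 0], 0]]}}

```text
t: 19.05
eef_pos: [0.5391, 0.1447, 0.1976]
tool_rot: [-0.001, 0.114, 0.993, 0.001]
contact_force: [-0.2, -0.1, -0.3]
gripper_width: 0.696
grasp_force: 0.0
```

{"api": "apply_moves", "payload": {"deltas": [[0.3, [0.07, 0.25, 0], -0.01], [0.3, [0.148, 0.5, 0], -0.03], [0.3, [0.148, 0.67, 0], -0.038], [0.3, [0.148, 0.67, 0], -0.038], [0.3, [0.148, 0.67, 0.2], -0.038], [0.3, [0.148, 0.67, 0.4], -0.038], [0.3, [0.148, 0.67, 0.4], -0.038], [0.3, [0.148, 0.67, 0.4], -0.038]]}}

```text
t: 19.85
eef_pos: [0.5428, 0.2721, 0.1188]
tool_rot: [-0.001, 0.001, 1.0, -0.001]
contact_force: [0.2, -0.1, 0.3]
gripper_width: 0.703
grasp_force: 0.0
```

Run:
```python
from h import *
o=bot.get_obs();print(o["t"],o["eef_pos"],o["tool_rot"]);p=shot("wrist")
d=rot(o["tool_rot"]).inv().apply(np.array([.5427,.2745,-.0175])-o["eef_pos"])/.2;print(d)
def Bx(x,y,z): return [.5427+x/1000,.2745+y/1000,z]
b=cv2.resize(p["color"][60:360,90:430,::-1],None,fx=2,fy=2)
for q in [(-61,81,.005),(-61,-81,.005),(61,81,.005),(61,-81,.005),(-35,0,.037),(48,68,.005),(-48,-68,.005)]:
    t=w2px(p,Bx(*q));u,v=(t-[90,60]+.5)*2;cv2.circle(b,(int(u),int(v)),3,(0,0,255),-1);print(int(u),int(v))
cv2.imwrite("pics/m9.png",b)
```

```text
19.85 [0.54275436 0.2721061  0.11877617] [-0.00101951  0.00137922  0.99999802 -0.0010139 ]
[-0.00108258  0.01335231  0.68135435]
498 116
182 117
482 337
198 337
340 175
460 316
209 143
```

View pics/m9.png

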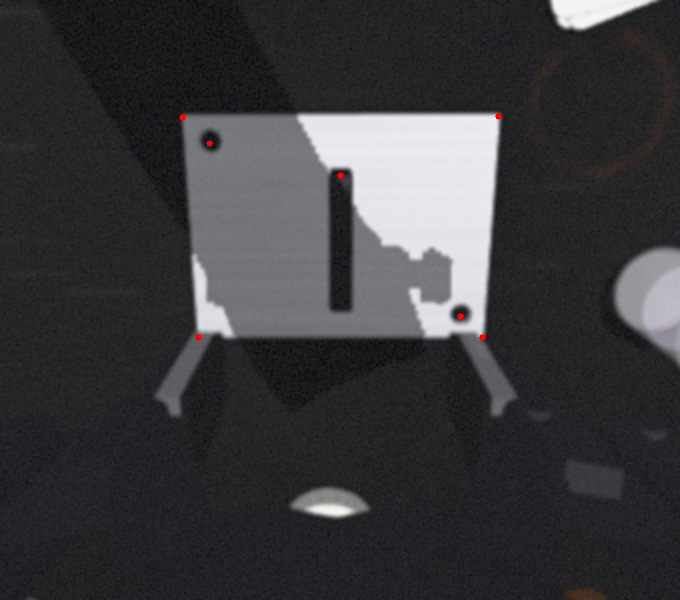

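The cover lies as predicted, within about 1 mm: holes at (210,141) and (460,314), corners matching. Gripping it.

{"api": "apply_moves", "payload": {"deltas": [[0.3, [0, 0.01, 0.2], 0], [0.3, [0, 0.01, 0.4], 0], [0.3, [0, 0.01, 0.55], 0], [0.3, [0, 0.01, 0.64], 0], [0.3, [0, 0.01, 0.67], 0], [0.3, [0, 0.01, 0.67], 0], [1, [0, 0.01, 0.67], 0], [1, [0, 0.01, 0.67], 0], [1, [0, 0.01, 0.67], 0], [1, [0, 0.01, 0.67], 0], [1, [0, 0.01, 0.67], 0]], "squeeze": 60}}

```text
t: 21.0
eef_pos: [0.5435, 0.2758, -0.0132]
tool_rot: [0.001, 0.001, 1.0, 0.0]
contact_force: [-2.7, -0.9, 6.9]
gripper_width: 0.12
grasp_force: 61.7
```

Run:
```python
from h import *
o=bot.get_obs();print(o["t"],o["eef_pos"],o["tool_rot"],o["gripper_width"],o["grasp_force"],o["contact_force"])
```

```text
21.0 [ 0.54353507  0.27577207 -0.01320117] [6.80414466e-04 7.67686021e-04 9.99999369e-01 4.58250423e-04] 0.12038306249397573 61.688629388809204 [-2.68566983 -0.93112877  6.85805279]
```

{"api": "apply_moves", "payload": {"deltas": [[1, [0, 0, -0.1], 0], [1, [0, 0, -0.3], 0], [1, [0, 0, -0.55], 0], [1, [0, 0, -0.8], 0], [1, [0, 0, -0.9], 0], [1, [0, -0.2, -0.9], 0], [1, [0, -0.45, -0.9], 0], [1, [0, -0.7, -0.9], 0], [1, [0, -0.95, -0.9], 0], [1, [0, -0.95, -0.9], 0]]}}

```text
t: 22.0
eef_pos: [0.5418, 0.0757, 0.1657]
tool_rot: [-0.0, 0.007, 1.0, -0.002]
contact_force: [-0.3, -1.0, -2.7]
gripper_width: 0.119
grasp_force: 60.5
```

{"api": "apply_moves", "payload": {"deltas": [[1, [0, -0.2, 0], 0], [1, [0, -0.45, 0], 0], [1, [0, -0.7, 0], 0], [1, [0, -0.95, 0], 0], [1, [0, -0.95, 0], 0]]}}

```text
t: 22.5
eef_pos: [0.5406, -0.1138, 0.166]
tool_rot: [0.0, 0.007, 1.0, -0.002]
contact_force: [-0.3, 0.4, -2.3]
gripper_width: 0.117
grasp_force: 60.5
```

{"api": "apply_moves", "payload": {"deltas": [[1, [0, -0.2, 0], 0.01], [1, [0, -0.45, 0], 0.02], [1, [0, -0.65, 0], 0.03], [1, [-0.03, -0.85, 0], 0.038], [1, [-0.03, -0.87, 0], 0.038], [1, [-0.03, -0.87, 0.1], 0.038], [1, [-0.03, -0.87, 0.2], 0.038], [1, [-0.03, -0.87, 0.25], 0.038], [1, [-0.03, -0.87, 0.25], 0.038], [1, [-0.03, -0.87, 0.25], 0.038]]}}

```text
t: 23.5
eef_pos: [0.5483, -0.2783, 0.1159]
tool_rot: [0.0, 0.12, 0.993, -0.0]
contact_force: [-0.3, -0.5, -2.0]
gripper_width: 0.123
grasp_force: 60.4
```

Run:
```python
from h import *
shot("wrist");o=bot.get_obs();p=shot("wrist","w10.png");print(o["t"],o["eef_pos"],o["tool_rot"],o["contact_force"])
# near edge of the plate in wrist image: row profile and left/right corner
def M(c,deg):
    a=np.radians(deg);return lambda x,y,z:[*(np.array(c)+np.array([[np.cos(a),-np.sin(a)],[np.sin(a),np.cos(a)]])@np.array([x,y])/1000),z]
T=M(o["eef_pos"][:2],-13.83);B=M((.5505,-.2776),-13.83);z=o["eef_pos"][2]+.0132
b=p["color"][40:300,90:430,::-1].copy();b=cv2.resize(b,None,fx=2.3,fy=2.3,interpolation=cv2.INTER_CUBIC)
for q,F,col in [((-61,81,z+.005),T,(0,255,0)),((-61,-81,z+.005),T,(0,255,0)),((-48,-68,z+.005),T,(0,255,0)),((-35,0,z+.005),T,(0,255,0)),((-48,-68,.076),B,(0,0,255)),((-48,-68,.062),B,(0,0,255)),((-61,-81,.062),B,(0,0,255)),((-61,81,.062),B,(0,0,255))]:
    t=w2px(p,F(*q));u,v=(t-[90,40]+.5)*2.3;cv2.circle(b,(int(u),int(v)),2,col,-1);print(q,t.round(1),int(u),int(v))
cv2.imwrite("pics/m10.png",b)
print(rot(o["tool_rot"]).inv().apply(np.array([.5515,-.2776,.06])-o["eef_pos"])/.2)
```

```text
23.55 [ 0.54861232 -0.27863575  0.11638807] [ 6.19369937e-04  1.19693294e-01  9.92810709e-01 -1.64152762e-04] [ 0.7536132  -0.03039691 -2.4970837 ]
(-61, 81, np.float64(0.134588070175663)) [399.3 123.1] 712 192
(-61, -81, np.float64(0.134588070175663)) [114.8 122.5] 58 190
(-48, -68, np.float64(0.134588070175663)) [140.1 145.4] 116 243
(-35, 0, np.float64(0.134588070175663)) [257.  167.7] 385 294
(-48, -68, 0.076) [172.5 138.7] 190 228
(-48, -68, 0.062) [177.5 137.2] 202 224
(-61, -81, 0.062) [160.5 121.1] 163 187
(-61, 81, 0.062) [357.5 121.6] 616 188
[-0.01243608  0.00851196  0.28195485]
```

View pics/m10.png

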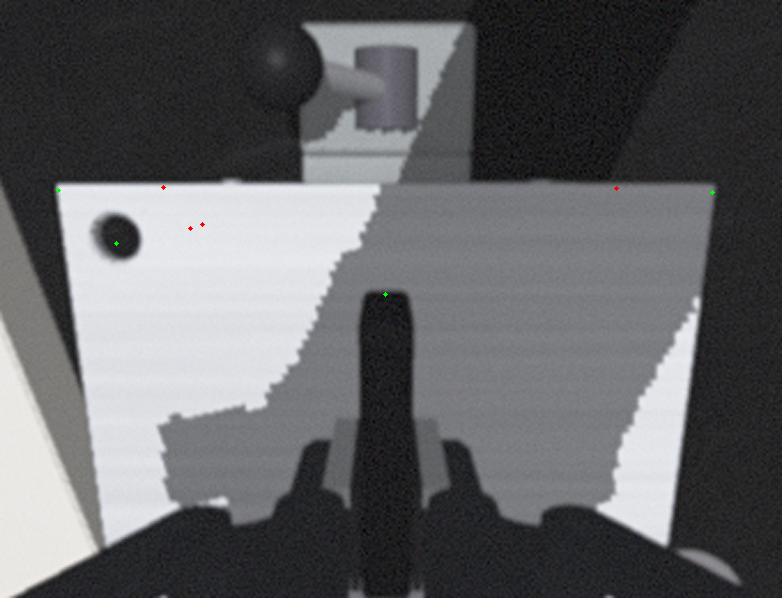

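The plate edge at (58,184)–(715,184) sits about 1.6 mm towards -x of the grip model and is square. I'll compensate and lower it.

{"api": "apply_moves", "payload": {"deltas": [[1, [-0.017, 0.006, 0], 0], [1, [-0.017, 0.006, 0.08], 0], [1, [-0.017, 0.006, 0.16], 0], [1, [-0.017, 0.006, 0.22], 0], [1, [-0.017, 0.006, 0.25], 0], [1, [-0.017, 0.006, 0.25], 0], [1, [-0.017, 0.006, 0.25], 0]]}}

```text
t: 24.3
eef_pos: [0.5516, -0.2784, 0.0654]
tool_rot: [-0.0, 0.12, 0.993, -0.0]
contact_force: [0.5, -0.4, -3.1]
gripper_width: 0.117
grasp_force: 60.5
```

{"api": "apply_moves", "payload": {"deltas": [[1, [0, 0, 0.015], 0], [1, [0, 0, 0.03], 0], [1, [0, 0, 0.045], 0], [1, [0, 0, 0.045], 0]]}}

```text
t: 24.7
eef_pos: [0.5513, -0.278, 0.0561]
tool_rot: [-0.0, 0.12, 0.993, 0.0]
contact_force: [-0.0, -0.1, -2.8]
gripper_width: 0.12
grasp_force: 60.5
```

No contact yet, and the plate is about 7 mm below the pin tips. Continuing down.

{"api": "apply_moves", "payload": {"deltas": [[1, [0, 0, 0.01], 0], [1, [0, 0, 0.02], 0], [1, [0, 0, 0.03], 0], [1, [0, 0, 0.036], 0], [1, [0, 0, 0.04], 0], [1, [0, 0, 0.04], 0]]}}

```text
t: 25.3
eef_pos: [0.5515, -0.2782, 0.0489]
tool_rot: [-0.0, 0.12, 0.993, 0.0]
contact_force: [-1.0, 1.4, 2.1]
gripper_width: 0.12
grasp_force: 61.2
```

The cover touched down exactly at seat height. I'll release it, lift, shut the fingers, and go beside the lever on its -y side.

{"api": "apply_moves", "payload": {"deltas": [[0.3, [0, 0, 0], 0], [0.3, [0, 0, 0], 0], [0.3, [0, 0, 0], 0], [0.3, [0, 0, 0], 0], [0.3, [0, 0, -0.1], 0], [0.3, [0, 0, -0.3], 0], [0.5, [0, 0, -0.5], 0], [1, [0, 0, -0.6], 0], [1, [0.2, -0.15, -0.6], 0], [1, [0.35, -0.3, -0.6], 0], [1, [0.485, -0.425, -0.6], 0], [1, [0.485, -0.425, -0.6], 0]]}}

```text
t: 26.5
eef_pos: [0.4316, -0.3414, 0.169]
tool_rot: [-0.001, 0.124, 0.992, -0.0]
contact_force: [0.4, -0.8, 0.7]
gripper_width: -0.002
grasp_force: 0.0
```

Run:
```python
from h import *
o=bot.get_obs();print(o["t"],o["eef_pos"],o["tool_rot"],o["q"].round(2),o["gripper_width"])
p=shot("wrist")
print(bot.look_for(p,"switch_lever_tip")[:1],bot.look_for(p,"cover_plate")[:1])
t=shot("top")
print(bot.look_for(t,"cover_plate")[:1],bot.look_for(t,"switch_lever_tip")[:1])
a=np.radians(-13.83);Rz=np.array([[np.cos(a),-np.sin(a)],[np.sin(a),np.cos(a)]])
for r in bot.look_for(p,"switch_lever_tip")[:1]: print(Rz.T@(np.array(r["point"][:2])-[.5505,-.2776]))
print("tcp in box",Rz.T@(o["eef_pos"][:2]-np.array([.5505,-.2776])))
```

```text
26.5 [ 0.43158703 -0.34135575  0.16896133] [-5.99329166e-04  1.24046154e-01  9.92276144e-01 -4.96751915e-04] [ 0.13  0.33  0.53  1.91 -0.2   0.96  2.07] -0.0019350952563749677
[{'point': [0.444, -0.2841, 0.0957], 'confidence': 0.88}] [{'point': [0.5259, -0.2512, 0.0658], 'confidence': 0.79}]
[{'point': [0.552, -0.274, 0.0706], 'confidence': 0.96}] [{'point': [0.4467, -0.2763, 0.0996], 'confidence': 0.5}]
[-0.10185871 -0.03176952]
tcp in box [-0.1002253  -0.09033261]
```

{"api": "apply_moves", "payload": {"deltas": [[1, [0, 0, 0.15], 0], [1, [0, 0, 0.35], 0], [1, [0, 0, 0.5], 0], [1, [0, 0, 0.6], 0], [1, [0, 0, 0.61], 0]]}}

```text
t: 27.35
eef_pos: [0.436, -0.3359, 0.0438]
tool_rot: [-0.002, 0.119, 0.993, 0.001]
contact_force: [0.3, 0.1, -0.5]
gripper_width: -0.004
grasp_force: 0.0
```

{"api": "apply_moves", "payload": {"deltas": [[1, [0, 0.06, 0], 0], [1, [0, 0.12, 0], 0], [1, [0, 0.18, 0], 0], [1, [0, 0.24, 0], 0], [1, [0, 0.3, 0], 0], [1, [0, 0.36, 0], 0], [1, [0, 0.41, 0], 0], [1, [0, 0.45, 0], 0], [1, [0, 0.45, 0], 0]]}}

```text
t: 28.25
eef_pos: [0.4588, -0.2484, 0.0462]
tool_rot: [-0.0, 0.119, 0.993, 0.001]
contact_force: [0.7, -0.2, -0.2]
gripper_width: 0.002
grasp_force: 0.0
```

Run:
```python
from h import *
o=bot.get_obs();print(o["eef_pos"],o["contact_force"])
a=np.radians(-13.83);Rz=np.array([[np.cos(a),-np.sin(a)],[np.sin(a),np.cos(a)]])
B=np.array([.5505,-.2776]);print("tcp in box",Rz.T@(o["eef_pos"][:2]-B))
for c in ["wrist","top"]:
    p=shot(c,c+"_lever.png")
    for r in bot.look_for(p,"switch_lever_tip")[:1]: print(c,r,Rz.T@(np.array(r["point"][:2])-B))
```

```text
[ 0.45875729 -0.24841474  0.0462147 ] [ 0.73394302 -0.15071885 -0.17616039]
tcp in box [-0.09605952  0.00640881]
wrist {'point': [0.4583, -0.2254, 0.0946], 'confidence': 0.58} [-0.10200504  0.02864702]
```

{"api": "apply_moves", "payload": {"deltas": [[1, [0, 0.03, 0], 0], [1, [0, 0.05, 0], 0], [1, [0, 0.065, 0], 0], [1, [0, 0.065, 0], 0]]}}

```text
t: 28.85
eef_pos: [0.4599, -0.2442, 0.0467]
tool_rot: [0.001, 0.122, 0.992, -0.004]
contact_force: [-3.6, -16.8, -4.4]
gripper_width: 0.001
grasp_force: 7.2
```

{"api": "apply_moves", "payload": {"deltas": [[1, [0, -0.1, 0], 0], [1, [0, -0.3, 0], 0], [1, [0, -0.3, -0.2], 0], [1, [0, -0.3, -0.45], 0], [1, [0, -0.3, -0.7], 0], [1, [0, -0.3, -0.9], 0], [1, [0, -0.3, -0.9], 0]]}}

```text
t: 29.55
eef_pos: [0.4504, -0.2979, 0.2322]
tool_rot: [0.005, 0.12, 0.993, -0.001]
contact_force: [0.5, -0.0, -0.3]
gripper_width: -0.001
grasp_force: 0.0
```

Run:
```python
from h import *
a=np.radians(-13.83);Rz=np.array([[np.cos(a),-np.sin(a)],[np.sin(a),np.cos(a)]])
B=np.array([.5505,-.2776]);o=bot.get_obs();print(o["t"],o["eef_pos"],o["contact_force"])
for c in ["wrist","top"]:
    p=shot(c,c+"_end.png")
    for n in ["switch_lever_tip","cover_plate"]:
        for r in bot.look_for(p,n)[:1]: print(c,n,r,Rz.T@(np.array(r["point"][:2])-B))
    if c=="wrist":
        for q in [(-61,81,.067),(-61,-81,.067),(61,81,.067),(-97,36,.088)]: print(w2px(p,[*(B+Rz@np.array(q[:2])/1000),q[2]]).round())
```

```text
29.55 [ 0.45038889 -0.29788284  0.23215876] [ 0.49072581 -0.01450984 -0.25985062]
wrist switch_lever_tip {'point': [0.4589, -0.229, 0.0928], 'confidence': 0.55} [-0.10056188  0.02529481]
wrist cover_plate {'point': [0.5273, -0.2562, 0.0632], 'confidence': 0.8} [-0.02764291  0.01523383]
[354. 190.]
[228. 189.]
[345. 273.]
[325. 165.]
top cover_plate {'point': [0.546, -0.2781, 0.068], 'confidence': 0.78} [-0.00425002 -0.00156119]
```

View pics/wrist_end.png

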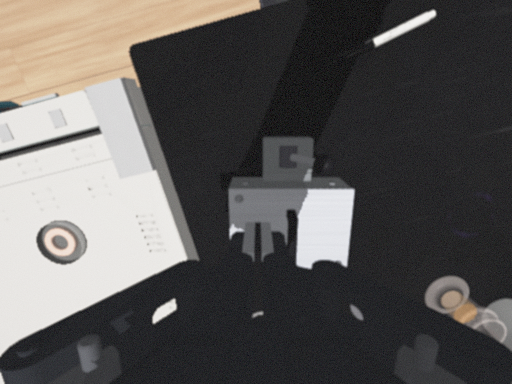

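The last view shows the lever ball at about (323,165), where "fully on" is predicted, after it hit its stop at about 17 N. The cover corners at (229,189) and (354,189) match the seated prediction, so I'm handing in.

```bash
python3 -c "
from station import bot
print(bot.hand_in())"
```

```text
the job is handed in; nothing more can be done
None
```

I handed the job in at about 30 s of the 72 s: the pack is seated with its nose in the notch, the cover is back home over both pins, and the lever was thrown to its stop last. The last pictures agree with all of this, but the hand-in gave no verdict.

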